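# Reset the ratchet display stand to its lowest notch

## Task

The display stand's board is propped too steeply, and its ratchet only lets it go up. Take the board by its wooden grip, lift it past the top notch until the catch flips out, lower it by hand (do not let it drop) until it lies fully down and the catch flips back in, then raise it again just enough to rest on its lowest notch and let go. Leave the masher, the cup and the cutter beside it where they are.

Things in the scene. Friction and masses are not known exactly. Their poses are not given: they have to be found in the camera images.
- stand: fixed base of the display stand: wooden plate 212 x 190 x 12 mm (x, y, z); origin at the centre of its underside on the worktop. Place and yaw vary; its +x points away from the robot (yaw within 0.4 rad), z up.
- hinge_line (a point): middle of the board's hinge line, fixed on the base at x = -85, y = 0, z = 34 mm of stand; the hinge axis runs along the base's y.
- board (a joint): angle of the plywood board (187 x 140 x 12 mm, 0.35 to 0.6 kg, 2 to 4 N lift it at the grip), rad: 0 = fully down and level, its underside at hinge height; grows as its far edge rises and its face turns to the robot; hard stop at 0.88. Notches hold it at 0.188 (lowest), 0.328, 0.468, 0.607 (top). It starts in the third.
- arc (a point): top end of the fixed steel toothed arc with the four notches, on the base's left side (+y, 78 to 88 mm from its middle), about 130 mm high. A notch catches once the board is raised 0.03 rad above it. Lifting to about 0.78 rad flips the catch out: the board is then free and would drop if let go. Its own weight pushes the catch in again on the way down, between 0.24 and 0.06 rad.
- grip (a point): point to grasp, 15 mm below the top of the grip: a dark wooden bar 48 mm long (y), 14 mm thick (x), 41 mm high (z), standing square on the board's face near its far edge. Axes turn with the board: x away from the hinge, y along the hinge axis, z out of the face. It lies 165 mm from the hinge line along x, 38 mm along z (26 mm above the face). Pinch across x, tool square to the face.
- pawl (a joint): angle of the catch, a dark steel lever 65 mm long with a black knob, on an ear at the board's left side, rad: 0 = in, tip between the teeth (it wags up to 0.2 riding over teeth); its over-centre spring flips it beyond 0.36 to 0.70 = out, clear of the teeth. The stand flips it by itself as the board moves.
- masher: bystander: upright wooden masher, 50 x 50 x 128 mm, to the right of the stand; origin at the centre of its foot
- espresso_cup: bystander: striped cup, 65 x 88 x 50 mm, to the left of the stand; origin at the centre of its foot
- heart_cutter: bystander: heart-shaped metal cookie cutter, 51 x 57 x 21 mm, to the left of and behind the stand; origin at the centre of its underside

How it is judged:
By the outcome, as a careful person would: the job done as asked, in the order asked, and still so for the second after the job is handed in, with the robot touching nothing.
It also fails if it takes over 43 s, if anything falls off the work surface, if the arm or the gripper's body presses on something with over 40 N, if the wrist force passes 120 N, or if a joint passes its speed limit or range.

## Robot

A 6-joint arm with a two-finger parallel gripper is mounted at the origin on a cart in front of the work surface, level with it; the furniture and walls round the work are solid. World frame = base frame: x ahead of the robot, y to its left, z up, the work surface at z = 0. Lengths are in m, angles in rad, forces in N, time in s.
With the tool pointing down it reaches from about 0.35 to 0.775 m from the base axis. Payload 7.3 kg.
Tool frame: the origin (TCP) lies midway between the tips of the shut fingers; the grasp point (between the pads) lies arm.hold_point_z behind it (arm.hold_point_z is the distance from the TCP to the grasp point, in m); z points along the fingers, y is the line along which they close (so a half turn about z gives the same grasp; the last joint's range is limited). The gripper opens to 92 mm and grips with 3 to 60 N. Pads are 19 mm wide; open, the fingers measure 130 mm over their backs; the gripper's body (75 mm by 190 mm) begins 47 mm behind the grasp point.
Start: joints at [1.087, 0.342, 1.524, -0, 1.275, -0.146], TCP at [0.174, 0.495, 0.195] pointing down, gripper open.
Joint ranges: [-2.53, 2.53], [-0.77, 2.02], [0.04, 2.7], [-1, 4.14], [0.28, 2.66], [-3.11, 3.11]. Speed limits (rad/s): [2.57, 2.57, 3.14, 3.14, 3.14, 3.14].

## Interface

Orientations are given as a rotation vector (axis times angle).
In Python, from rig import arm gives the robot as it stands. The module is installed in compiled form; this text tells all that it offers.
- The arm moves only by the tool play_rows, never from a script. Its argument "increments" is text: rows parted by semicolons, each of 5 numbers parted by spaces: the closure, from -1 (fully open) to 1 (shut), so that 0 is half open, then the shift along the tool's x, y, z in m, then the turn about the tool's z in rad. In form: fingers x y z yaw; .... A call has 1 to 10 rows; each row is the pose to reach, as a shift and turn from the pose commanded when the call began, along the tool's axes at that moment; what a row does not reach only later rows make up. A row lasts 1/8 s, in which the tool goes at most 62.5 mm and 10.7 degrees, less where a joint would pass 70% of its speed; a pose out of reach is approached as far as the arm can. A call with a gripper value outside its range is refused whole. The fingers move at their own pace and stop on an object; "force" is the grip in N (left out, the last holds). Time passes only in rows, so rows that repeat a pose let the fingers close. It gives the time, the measured TCP pose, the force, the opening and the grip force at its end, in the units of the state.
- arm.get_state(): the state, without advancing time (a new reading comes with each control period).
- arm.snapshot(name): name is "scene" or "side" or "wrist"; returns a dict with "image" (384x512x3 uint8, red, green, blue), "z_map" (384x512 float32, m along the optical axis (not along the pixel's ray), 0 where there is no reading), "K" (3x3 intrinsics, pixels), "D" ([k1, k2, p1, p2, k3] as OpenCV has them; the pictures are not rectified), "origin" and "rotation" of the camera in the world; the wrist camera has in their place "mount" (4x4, takes a point from camera to tool coordinates, whose origin is the TCP and whose axes are the flange's). Camera axes: x right, y down, z forward; pixel columns grow to the right and rows downward; lengths in m; the calibration is good to about 2 mm. A picture is of the moment at which its call begins: read the wrist's pose just before it.
- arm.finish_job(): hands the job in; it is judged then, once.
The state is a dict: "t": time; "joints": joint angles; "joint_vel": joint speeds; "tau": joint torques, N m; "tool_pos": TCP position; "ee_rot": TCP orientation; "force": force on the tool from outside, world axes, zero at the start; "moment": the same for the moment, N m; "width": finger opening in m; "grasp_force": force on a finger pad.
Only numpy, scipy, OpenCV 4.12 (cv2) and the standard library are available. Lean on these libraries where they do the work, as an engineer would, in place of code of your own. Each camera call takes 0.05 s, during which the arm holds its last target. There are 200 camera calls.

## Working session

There is one attempt and no reset: what is moved stays moved. The work goes in short steps, Python scripts to look and compute and a tool call to move; the robot and the scene stay as the last step left them, time stands still between calls to the robot, and variables do not carry over. Pictures are saved under pics/ and viewed, at most 12 in all, crops included, and the job is handed in when it is done.

Besides the shell and the picture viewer there is one more tool, called after ">>>" in YAML: its name, and indented under it one key for each argument. play_rows: Moves the arm, as the interface text tells. Its arguments: {"type":"object","properties":{"increments":{"type":"string"},"force":{"type":"number"}},"required":["increments"]}

```bash
mkdir -p pics; cat > h.py <<'E'
import numpy as np, cv2
from scipy.spatial.transform import Rotation as R
from rig import arm
def snap(name):
    s=arm.get_state(); d=arm.snapshot(name)
    if name=="wrist":
        T=np.eye(4);T[:3,:3]=R.from_rotvec(s["ee_rot"]).as_matrix();T[:3,3]=s["tool_pos"]
        M=T@np.array(d["mount"]); d["rotation"]=M[:3,:3]; d["origin"]=M[:3,3]
    d["rotation"]=np.array(d["rotation"]);d["origin"]=np.array(d["origin"]);return d
def save(d,fn): cv2.imwrite("pics/"+fn,cv2.cvtColor(d["image"],cv2.COLOR_RGB2BGR))
def rays(d,uv):
    p=cv2.undistortPoints(np.array(uv,float).reshape(-1,1,2),np.array(d["K"]),np.array(d["D"])).reshape(-1,2)
    return np.c_[p,np.ones(len(p))]
def pts(d,uv):
    uv=np.array(uv).reshape(-1,2); z=d["z_map"][uv[:,1].astype(int),uv[:,0].astype(int)]
    return (rays(d,uv)*z[:,None])@d["rotation"].T+d["origin"]
def plane(d,uv,z):
    r=rays(d,uv)@d["rotation"].T; return d["origin"]+r*((z-d["origin"][2])/r[:,2])[:,None]
def proj(d,P):
    rv=cv2.Rodrigues(d["rotation"].T)[0]; t=-d["rotation"].T@d["origin"]
    return cv2.projectPoints(np.array(P,float).reshape(-1,1,3),rv,t,np.array(d["K"]),np.array(d["D"]))[0].reshape(-1,2)
E
python3 - <<'E'
from h import *
a=snap("scene");b=snap("side")
save(a,"a.png");save(b,"b.png")
print(arm.get_state(),arm.hold_point_z)
for d in(a,b):print(d["origin"],d["rotation"][:,2],(d["z_map"]>0).mean())
E
```

```text
{'t': 0.1, 'joints': array([ 1.08702134e+00,  3.42667215e-01,  1.52496741e+00, -1.74868763e-05,
        1.27541816e+00, -1.45982637e-01]), 'joint_vel': array([-0.0011812 , -0.00312767, -0.00342514,  0.0007726 , -0.00221101,
        0.00137593]), 'tau': array([ 2.88325005e-03, -4.32010210e+01, -2.44695389e+01,  7.21485238e-02,
        5.26350620e-02, -3.96260202e-05]), 'tool_pos': array([0.17375803, 0.49494869, 0.19439113]), 'ee_rot': array([-5.28002549e-01, -3.09646117e+00,  2.18862703e-03]), 'force': array([ 0.21708386, -0.72291694,  0.12849757]), 'moment': array([-0.04228591,  0.02805589,  0.06482381]), 'grasp_force': 0.0, 'width': 0.0921557373512812} 0.0188Traceback (most recent call last):
  File "<stdin>", line 5, in <module>
IndexError: too many indices for array: array is 1-dimensional, but 2 were indexed
```

View pics/a.png

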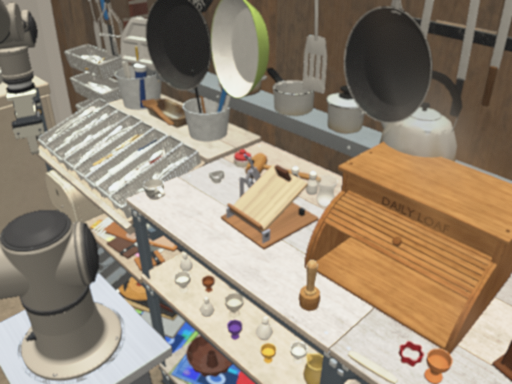

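View pics/b.png

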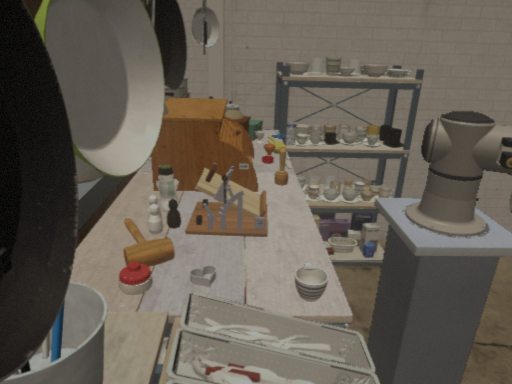

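The scene view shows the stand at about (270,210), with its dark grip bar at (283,173), the masher at (310,287) and the cutter at (217,177). The side view shows the toothed arc at (225,205), the cup at (311,281) and the cutter at (204,276).

```bash
sed -i 's/d\["rotation"\]=np.array(d\["rotation"\]);/r=np.array(d["rotation"]);d["rotation"]=r if r.ndim==2 else R.from_rotvec(r).as_matrix() if r.size==3 else R.from_quat(r).as_matrix();/' h.py
python3 - <<'E'
from h import *
a=snap("scene");b=snap("side")
print(arm.snapshot("scene")["rotation"])
for d in(a,b):print(d["origin"],d["rotation"][:,2],(d["z_map"]>0).mean())
print("scene pts grip,base corners L,near,R,masher,cutter\n",pts(a,[[283,173],[224,216],[266,243],[314,217],[310,297],[217,177],[180,250]]).round(3))
print("side: base corners, cup, cutter\n",pts(b,[[190,229],[266,230],[311,275],[204,273],[225,205]]).round(3))
A=cv2.resize(a["image"][150:260,205:335],None,fx=6,fy=5.4,interpolation=2)
B=cv2.resize(b["image"][150:250,175:285],None,fx=7,fy=6,interpolation=2)
save(dict(image=A[:600,:800]),"a2.png");save(dict(image=B[:600,:800]),"b2.png")
E
```

```text
[-2.00510238  0.81117868 -0.44980755]
[-0.16460819 -0.74133714  0.77045922] [ 0.58976166  0.60950774 -0.52979383] 0.9958038330078125
[0.59437674 0.97536774 0.4662551 ] [-0.03584904 -0.92918573 -0.36787054] 0.99603271484375
scene pts grip,base corners L,near,R,masher,cutter
 [[ 0.655  0.003  0.148]
 [ 0.526  0.108  0.014]
 [ 0.528 -0.061  0.01 ]
 [ 0.712 -0.071  0.01 ]
 [ 0.433 -0.292  0.04 ]
 [ 0.667  0.309  0.003]
 [ 0.573  0.438 -0.329]]
side: base corners, cup, cutter
 [[0.72  0.105 0.013]
 [0.524 0.105 0.013]
 [0.448 0.333 0.03 ]
 [0.667 0.289 0.004]
 [0.63  0.109 0.083]]
```

View pics/a2.png

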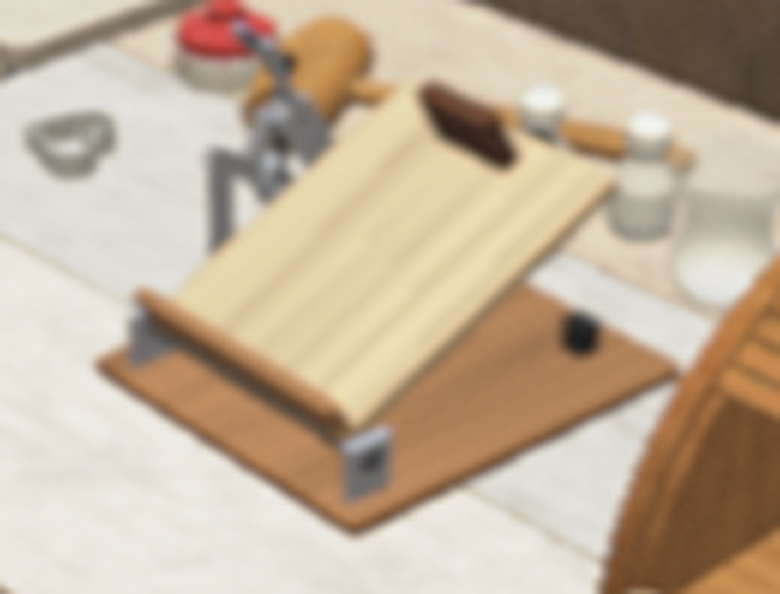

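View pics/b2.png

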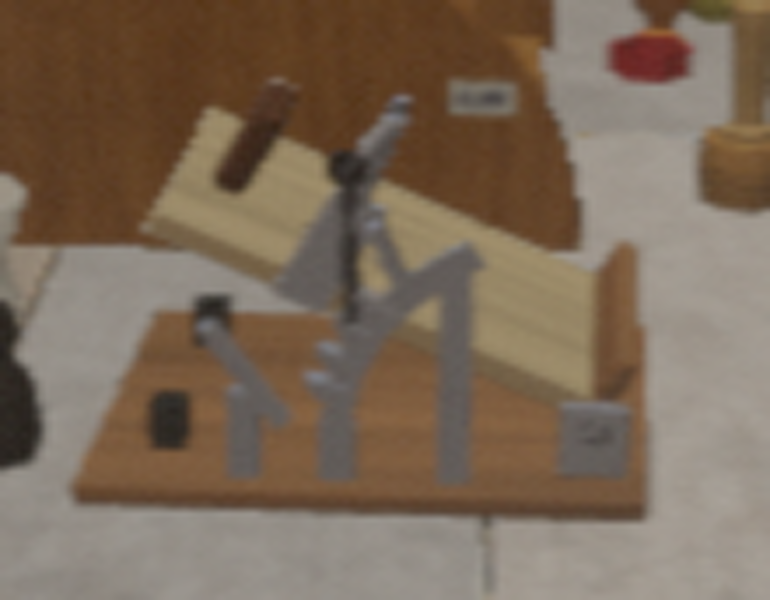

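The close-ups show the dark bar standing near the board's far edge (a2 about (465,125), b2 about (255,135)). The ear with the catch and its black knob is on the left side, b2 (345,165), with its top at (400,100), and the arc top is at (475,250). The tool cannot tilt, so I'm checking whether a pinch across the bar's length (y) would work. That would let the bar pivot between the pads. I need the clearance between the gripper body and the ear and arc.

```bash
cat > m.py <<'E'
from h import *
a=snap("scene");b=snap("side")
vv,uu=np.mgrid[0:384,0:512]; UV=np.c_[uu.ravel(),vv.ravel()]
def cloud(d): return pts(d,UV).reshape(384,512,3)
Ca,Cb=cloud(a),cloud(b)
def hsv(d):return cv2.cvtColor(d["image"],cv2.COLOR_RGB2HSV).astype(int)
# base plate from scene+side clouds
P=[]
for C,d in((Ca,a),(Cb,b)):
    H=hsv(d);m=(abs(C[...,2]-.012)<.006)&(H[...,1]>85)&(C[...,0]>.45)&(C[...,0]<.8)&(abs(C[...,1])<.2)
    n,l,s,_=cv2.connectedComponentsWithStats(m.astype(np.uint8)); 
    for k in range(1,n):
        if s[k,4]>60:P.append(C[l==k])
P=np.concatenate(P)[:,:2]
(c,wh,ang)=cv2.minAreaRect((P*1000).astype(np.float32)); print("base rect",c,wh,ang)
# grip: dark brown in both views
def cen(d,C):
    H=hsv(d);g=d["image"].astype(int)
    m=(H[...,2]<115)&(g[...,0]-g[...,2]>15)&(C[...,0]>.6)&(C[...,0]<.72)&(abs(C[...,1]-.02)<.07)&(C[...,2]>.1)&(C[...,2]<.2)
    n,l,s,ce=cv2.connectedComponentsWithStats(m.astype(np.uint8)); k=1+np.argmax(s[1:,4]); p=C[l==k]
    print("grip blob",s[k],ce[k],"cloud lo/med/hi",np.percentile(p,[3,50,97],axis=0).round(3).tolist());return ce[k],p
ua,pa=cen(a,Ca);ub,pb=cen(b,Cb)
A=[];B=[]
for d,u in((a,ua),(b,ub)):
    r=(rays(d,[u])@d["rotation"].T)[0];r/=np.linalg.norm(r);M=np.eye(3)-np.outer(r,r);A.append(M);B.append(M@d["origin"])
x=np.linalg.solve(sum(A),sum(B));print("triangulated",x.round(4),[np.linalg.norm(M@x-q).round(4) for M,q in zip(A,B)])
np.savez("c.npz",Ca=Ca,Cb=Cb,ia=a["image"],ib=b["image"])
# obstacles high up
for C in(Ca,Cb):
    q=C.reshape(-1,3);q=q[(q[:,0]>.4)&(q[:,0]<.95)&(q[:,1]>-.35)&(q[:,1]<.3)&(q[:,2]>.17)]
    print("high pts",len(q),q.min(0).round(3) if len(q) else "",q.max(0).round(3) if len(q) else "")
E
python3 m.py
```

```text
base rect (658.2211303710938, -31.955001831054688) (300.9317321777344, 298.6149597167969) 86.32341003417969
grip blob [276 167  15  14 102] [282.75490196 173.41176471] cloud lo/med/hi [[0.653, -0.006, 0.124], [0.66, 0.006, 0.142], [0.673, 0.031, 0.155]]
grip blob [206 163  11  19 105] [211.01904762 172.2952381 ] cloud lo/med/hi [[0.658, 0.002, 0.121], [0.669, 0.041, 0.146], [0.682, 0.046, 0.158]]
triangulated [0.6698 0.0162 0.1361] [np.float64(0.0012), np.float64(0.0012)]
high pts 21241 [ 0.607 -0.35   0.17 ] [0.95  0.3   0.611]
high pts 13660 [ 0.613 -0.35   0.17 ] [0.913 0.3   0.572]
```

```bash
cat > n.py <<'E'
from h import *
Z=np.load("c.npz");Ca,Cb,ia,ib=[Z[k] for k in("Ca","Cb","ia","ib")]
a=snap("scene");b=snap("side")
fa=lambda x,y:(205+(x+.5)/6-.5,150+(y+.5)/5.4-.5); fb=lambda x,y:(175+(x+.5)/7-.5,150+(y+.5)/6-.5)
print("scene top L,N,R",plane(a,[fa(97,362),fa(355,522),fa(680,368)],.012)[:,:2].round(4).tolist())
print("side top far,near",plane(b,[fb(75,487),fb(645,503)],.012)[:,:2].round(4).tolist())
# base rect with largest comp, scene only
q=np.concatenate([C[(abs(C[...,2]-.012)<.004)&(cv2.cvtColor(i,cv2.COLOR_RGB2HSV)[...,1]>85)&(C[...,0]>.5)&(C[...,0]<.75)&(C[...,1]>-.1)&(C[...,1]<.14)] for C,i in((Ca,ia),(Cb,ib))])
print("rect",cv2.minAreaRect((q[:,:2]*1000).astype(np.float32)),len(q))
# ear/pawl/arc from side, grey/dark points y>.085
C=Cb.reshape(-1,3);m=(C[:,1]>.08)&(C[:,1]<.14)&(C[:,0]>.5)&(C[:,0]<.75)&(C[:,2]>.02)
p=C[m];o=np.argsort(-p[:,2]);print(len(p));print(p[o][:40].round(3).tolist())
for lo in np.arange(.5,.75,.02):
    s=p[(p[:,0]>=lo)&(p[:,0]<lo+.02)]
    if len(s):print(lo.round(2),len(s),"zmax",s[:,2].max().round(3),"y",s[:,1].min().round(3),s[:,1].max().round(3))
# high obstacles near path
for C in(Ca,Cb):
    q=C.reshape(-1,3);q=q[(q[:,0]>.4)&(q[:,0]<.85)&(q[:,1]>-.2)&(q[:,1]<.3)&(q[:,2]>.1)]
    H,_,_=np.histogram2d(q[:,0],q[:,1],bins=[np.arange(.4,.86,.05),np.arange(-.2,.31,.05)])
    print(H.astype(int))
E
python3 n.py
```

```text
scene top L,N,R [[0.5191, 0.1144], [0.512, -0.0679], [0.7153, -0.0834]]
side top far,near [[0.7306, 0.1133], [0.5233, 0.1231]]
rect ((619.03515625, 21.512008666992188), (199.31211853027344, 213.49513244628906), 86.34652709960938) 2698
1301
[[0.616, 0.095, 0.181], [0.613, 0.094, 0.181], [0.615, 0.109, 0.181], [0.615, 0.117, 0.181], [0.615, 0.101, 0.18], [0.618, 0.108, 0.18], [0.617, 0.115, 0.18], [0.613, 0.107, 0.18], [0.613, 0.114, 0.18], [0.613, 0.098, 0.18], [0.618, 0.098, 0.179], [0.62, 0.12, 0.179], [0.617, 0.118, 0.179], [0.615, 0.118, 0.178], [0.613, 0.117, 0.178], [0.615, 0.12, 0.177], [0.617, 0.118, 0.176], [0.62, 0.116, 0.175], [0.622, 0.114, 0.175], [0.62, 0.099, 0.175], [0.62, 0.119, 0.174], [0.615, 0.118, 0.174], [0.622, 0.118, 0.174], [0.617, 0.118, 0.173], [0.625, 0.115, 0.172], [0.62, 0.118, 0.171], [0.622, 0.116, 0.17], [0.625, 0.115, 0.17], [0.617, 0.115, 0.17], [0.627, 0.115, 0.17], [0.624, 0.121, 0.169], [0.622, 0.119, 0.169], [0.627, 0.117, 0.168], [0.62, 0.115, 0.167], [0.624, 0.119, 0.166], [0.627, 0.118, 0.166], [0.622, 0.117, 0.165], [0.629, 0.114, 0.164], [0.
[... 623 characters left out ...]
  0    0]
 [ 215    0   42  272  246  133    0    0    0    0]
 [  75    0    0    0    0    0    0   25   31    1]
 [ 180   45    0   28  746  211    0   31  494   81]
 [1957 1729 1410   36  137    0    0    0  109  203]]
[[   0    0    0    0    0    0    0    0    0    0]
 [   0    0    0    0    0    0    0    0    0    0]
 [   0    0    0    0    0    0    0    0    0    0]
 [ 106    0    0    0    0    0   44    0    0    0]
 [ 312    0    0    9    6   94  200    0    0    0]
 [ 670    0    0   77  219  207    0    0    0    0]
 [ 754    0    0    0    0   14    0   31  108    0]
 [ 770    9    0    0   55    0    0    7 3376  831]
 [ 899   93   84    0    0    0    0    0 1294 2751]]
```

```bash
cat > plan.py <<'E'
from h import *
import sys
HX=np.array([.536,.0237,.034]); YS=-.05; GZ=.046; YT=-.22
ex=np.array([np.cos(YS),np.sin(YS),0]); ez=np.array([0,0,1.])
def grasp(th,gz=GZ,gx=.165): return HX+ex*(gx*np.cos(th)-gz*np.sin(th))+ez*(gx*np.sin(th)+gz*np.cos(th))
def tcp(th,gz=GZ): return grasp(th,gz)-ez*arm.hold_point_z
def shift(P,s=None):
    s=s or arm.get_state(); return R.from_rotvec(s["ee_rot"]).as_matrix().T@(np.array(P)-s["tool_pos"])
def yaw(s=None):
    s=s or arm.get_state(); y=R.from_rotvec(s["ee_rot"]).as_matrix()[:,1]; return np.arctan2(-y[0],y[1])
E
cat > chk.py <<'E'
from plan import *
Z=np.load("c.npz");C=np.concatenate([Z["Ca"].reshape(-1,3),Z["Cb"].reshape(-1,3)])
q=C[(C[:,0]>.5)&(C[:,0]<.85)&(abs(C[:,1]-.02)<.14)&(C[:,2]>.02)]
f=q[q[:,0]>.725];print("behind zmax by x",[(x.round(2),f[(f[:,0]>=x)&(f[:,0]<x+.02)][:,2].max().round(3)) for x in np.arange(.725,.84,.02)])
r=q-HX; ey=np.array([-ex[1],ex[0],0]); Xs=r@ex;Ys=r@ey;Zs=r[:,2]; t=.468
xb=Xs*np.cos(t)+Zs*np.sin(t); zb=-Xs*np.sin(t)+Zs*np.cos(t)
m=(Ys>.06)&(Ys<.12)&(zb>.03)&(xb>.08)&(xb<.19)
for lo in np.arange(.03,.11,.01):
    k=m&(zb>=lo)&(zb<lo+.01)
    if k.sum():print("zb",lo.round(2),k.sum(),"xb",np.percentile(xb[k],[2,98]).round(3),"y",np.percentile(Ys[k],[2,98]).round(3))
print("max zb",zb[m].max())
for th in(.468,.78,.24,.1,0): print(th,grasp(th).round(3),tcp(th).round(3))
s=arm.get_state();print("yaw",yaw(s),"turn(tool)",-(YT-yaw(s)))
P=tcp(.468).copy();print("shift to grasp",shift(P).round(4),"above .1",shift(P+[0,0,.1]).round(4))
E
python3 chk.py
```

```text
Traceback (most recent call last):
  File "chk.py", line 4, in <module>
    f=q[q[:,0]>.725];print("behind zmax by x",[(x.round(2),f[(f[:,0]>=x)&(f[:,0]<x+.02)][:,2].max().round(3)) for x in np.arange(.725,.84,.02)])
                                                           ~~~~~~~~~~~~~~~~~~~~~~~~~~~~~~~~~~~~~~^^
ValueError: zero-size array to reduction operation maximum which has no identity
```

```bash
sed -i 's/\[:,2\].max().round(3)) for/[:,2].max(initial=0).round(3)) for/' chk.py; python3 chk.py
```

```text
behind zmax by x [(np.float64(0.72), np.float64(0.0)), (np.float64(0.74), np.float64(0.08)), (np.float64(0.76), np.float64(0.585)), (np.float64(0.78), np.float64(0.585)), (np.float64(0.8), np.float64(0.577)), (np.float64(0.82), np.float64(0.564))]
zb 0.03 121 xb [0.081 0.134] y [0.07  0.092]
zb 0.04 124 xb [0.081 0.135] y [0.069 0.092]
zb 0.05 62 xb [0.081 0.138] y [0.07 0.09]
zb 0.06 43 xb [0.122 0.144] y [0.068 0.099]
zb 0.07 32 xb [0.123 0.141] y [0.069 0.099]
zb 0.08 32 xb [0.124 0.138] y [0.068 0.1  ]
zb 0.09 37 xb [0.126 0.135] y [0.07 0.1 ]
zb 0.1 1 xb [0.126 0.126] y [0.071 0.071]
max zb 0.10130351308788864
0.468 [0.662 0.017 0.149] [0.662 0.017 0.131]
0.78 [0.621 0.019 0.183] [0.621 0.019 0.164]
0.24 [0.685 0.016 0.118] [0.685 0.016 0.099]
0.1 [0.695 0.016 0.096] [0.695 0.016 0.077]
0 [0.701 0.015 0.08 ] [0.701 0.015 0.061]
yaw -0.33780551623848015 turn(tool) -0.11780551623848015
shift to grasp [-0.6192 -0.2891  0.0643] above .1 [-0.6192 -0.2891 -0.0357]
```

```bash
sed -i 's/GZ=.046; YT=-.22/GZ=.050; YT=-.25/; s/gx=.165/gx=.168/' plan.py; python3 - <<'E'
from plan import *
Z=np.load("c.npz")
for C in(Z["Ca"],Z["Cb"]):
    q=C.reshape(-1,3);q=q[(q[:,0]>.7)&(q[:,0]<.9)&(abs(q[:,1]-.02)<.13)&(q[:,2]>.13)]
    for lo in np.arange(.13,.6,.06):
        s=q[(q[:,2]>=lo)&(q[:,2]<lo+.06)]
        if len(s):print(lo.round(2),len(s),"xmin",np.percentile(s[:,0],2).round(3),"y",s[:,1].min().round(3),s[:,1].max().round(3))
s=arm.get_state();print("turn(tool)",-(YT-yaw(s)))
P=tcp(.468);print("tcp",P,"above .1",shift(P+[0,0,.1]).round(4))
E
```

```text
0.13 897 xmin 0.873 y -0.11 0.15
0.19 664 xmin 0.875 y -0.11 0.149
0.25 422 xmin 0.873 y -0.04 0.052
0.31 295 xmin 0.791 y -0.11 0.064
0.37 916 xmin 0.791 y -0.11 0.068
0.43 1027 xmin 0.792 y -0.11 0.069
0.49 572 xmin 0.789 y -0.11 0.054
0.55 99 xmin 0.785 y -0.11 0.035
0.13 44 xmin 0.878 y 0.088 0.15
0.31 4 xmin 0.799 y -0.11 -0.101
0.43 1 xmin 0.795 y 0.031 0.031
0.49 137 xmin 0.79 y -0.11 0.039
0.55 9 xmin 0.821 y -0.104 -0.088
turn(tool) -0.08780551623848015
tcp [0.66322104 0.01733364 0.13560879] above .1 [-0.62   -0.2888 -0.0406]
```

>>> play_rows:
  increments: "-1 -0.03 -0.014 -0.03 -0.01; -1 -0.075 -0.035 -0.05 -0.02; -1 -0.125 -0.058 -0.06 -0.03; -1 -0.175 -0.082 -0.06 -0.04; -1 -0.225 -0.105 -0.06 -0.05; -1 -0.275 -0.128 -0.06 -0.06; -1 -0.325 -0.151 -0.06 -0.07; -1 -0.375 -0.175 -0.06 -0.08; -1 -0.42 -0.196 -0.06 -0.088; -1 -0.45 -0.21 -0.06 -0.088"

```text
t: 1.7
tool_pos: [0.5303, 0.1462, 0.2548]
ee_rot: [0.394, 3.117, -0.0]
force: [0.0, 0.1, -0.6]
width: 0.092
grasp_force: 0.0
```

```bash
python3 -c "
from plan import *
s=arm.get_state();print(s['t'],s['tool_pos'],yaw(s),shift(tcp(.468)+[0,0,.09]).round(4))"
```

```text
1.7 [0.53031378 0.14618684 0.25484336] -0.25138654084401935 [-0.1608 -0.0917  0.0293]
```

>>> play_rows:
  increments: "-1 -0.04 -0.02 0 0; -1 -0.08 -0.045 0 0; -1 -0.12 -0.07 0.01 0; -1 -0.15 -0.085 0.02 0; -1 -0.161 -0.092 0.029 0; -1 -0.161 -0.092 0.029 0"

```text
t: 2.45
tool_pos: [0.6617, 0.019, 0.2247]
ee_rot: [-0.392, -3.114, -0.0]
force: [0.1, 0.2, -0.2]
width: 0.0916
grasp_force: 0.0
```

```bash
python3 - <<'E'
from plan import *
d=snap("wrist");s=arm.get_state();print(s['tool_pos'],yaw(s))
save(d,"w1.png")
C=pts(d,np.c_[np.tile(np.arange(512),384),np.repeat(np.arange(384),512)]).reshape(384,512,3)
g=d["image"].astype(int);H=cv2.cvtColor(d["image"],cv2.COLOR_RGB2HSV)
m=(H[...,2]<115)&(g[...,0]-g[...,2]>15)&(C[...,2]>.1)&(C[...,2]<.2)&(C[...,0]>.6)&(C[...,0]<.72)
n,l,st,ce=cv2.connectedComponentsWithStats(m.astype(np.uint8));k=1+np.argmax(st[1:,4]);p=C[l==k]
print(st[k],ce[k],np.percentile(p,[2,50,98],axis=0).round(4).tolist())
t=p[p[:,2]>np.percentile(p[:,2],98)-.004];print("top",t.mean(0).round(4),len(t))
top=p[p[:,2]>.14];(c,wh,an)=cv2.minAreaRect((p[:,:2]*1000).astype(np.float32));print(c,wh,an)
print("expected bar top centre",grasp(.468,.053,.165).round(4),"proj",proj(d,[grasp(.468,.053,.165)]))
E
```

```text
[0.66156605 0.01976607 0.225714  ] -0.2496136892492986
[  11  174   64   67 2941] [ 38.87147229 211.95341721] [[0.6015, -0.1867, 0.1015], [0.6319, -0.1854, 0.1317], [0.6663, -0.1842, 0.1645]]
top [ 0.6381 -0.1854  0.164 ] 150
(637.4440307617188, -185.0863494873047) (74.8893051147461, 5.605099201202393) 2.395439624786377
expected bar top centre [0.6592 0.0175 0.1557] proj [[254.00040793 194.75774254]]
```

View pics/w1.png

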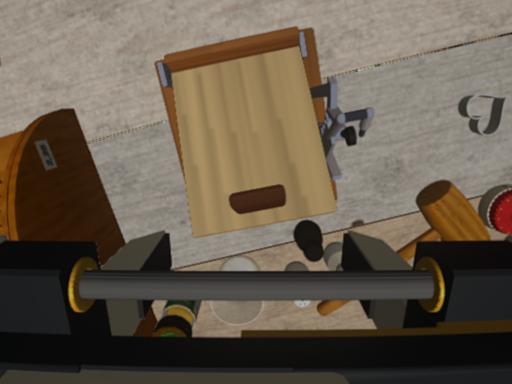

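The wrist view shows the bar at (258,198), close to the expected (254,195). The catch and ear are at (330–370, 85–180). The bread box was the blob picked up by mistake, so I'm refining the bar's position and yaw from this view.

```bash
python3 - <<'E'
from plan import *
d=snap("wrist")
C=pts(d,np.c_[np.tile(np.arange(512),384),np.repeat(np.arange(384),512)]).reshape(384,512,3)
g=d["image"].astype(int)
m=np.zeros((384,512),bool);m[175:225,215:300]=True
m&=(g.sum(2)<260)&(g[...,0]-g[...,2]>15)
n,l,st,ce=cv2.connectedComponentsWithStats(m.astype(np.uint8));k=1+np.argmax(st[1:,4]);p=C[l==k]
print(st[k],ce[k],"med",np.median(p,0).round(4),"lo/hi",np.percentile(p,[3,97],axis=0).round(4).tolist())
# in board frame with t=.468
r=p-HX;ey=np.array([-ex[1],ex[0],0]);t=.468
xb=r@ex*np.cos(t)+r[:,2]*np.sin(t);zb=-r@ex*np.sin(t)+r[:,2]*np.cos(t);y=r@ey
print("xb",np.percentile(xb,[3,50,97]).round(4),"zb",np.percentile(zb,[3,50,97]).round(4),"y",np.percentile(y,[1,50,99]).round(4))
tp=p[zb>np.percentile(zb,95)-.005];(c,wh,an)=cv2.minAreaRect((tp[:,:2]*1000).astype(np.float32));print("top rect",c,wh,an,tp.mean(0))
q=pts(d,[[190,100],[190,180],[240,150],[300,180],[290,100]]);n_=np.linalg.svd(q-q.mean(0))[2][2];n_*=np.sign(n_[2]);print("board normal",n_.round(3),"angle",np.arccos(n_[2]).round(3),"yaw",np.arctan2(-n_[1],-n_[0]).round(3))
E
```

```text
[ 228  184   57   30 1209] [256.95947064 198.80976013] med [0.6632 0.0197 0.1545] lo/hi [[0.6555, -0.0024, 0.1267], [0.6818, 0.0409, 0.1576]]
xb [0.1598 0.1688 0.1729] zb [0.0165 0.0512 0.0532] y [-0.0211  0.0023  0.0247]
top rect (630.6194458007812, 17.241779327392578) (80.16948699951172, 47.22549819946289) 3.906933546066284 [0.66063837 0.01965635 0.1573811 ]
board normal [-0.453  0.026  0.891] angle 0.471 yaw -0.058
```

```bash
sed -i 's/HX=np.array(\[.536,.0237,.034\]); YS=-.05;/HX=np.array([.537,.0257,.034]); YS=-.055;/' plan.py; python3 -c "
from plan import *
s=arm.get_state();print(s['t'],s['tool_pos'],yaw(s),tcp(.468),shift(tcp(.468)).round(4))"
```

```text
2.55 [0.66163956 0.02016014 0.22646084] -0.24894584042841178 [0.66418762 0.01869762 0.13560879] [-0.0028 -0.0008  0.0909]
```

>>> play_rows:
  increments: "-1 -0.002 -0.001 0.03 0; -1 -0.002 -0.001 0.055 0; -1 -0.002 -0.001 0.075 0; -1 -0.002 -0.001 0.09 0; -1 -0.002 -0.001 0.09 0; -0.2 -0.002 -0.001 0.09 0; 0.3 -0.002 -0.001 0.09 0; 1 -0.002 -0.001 0.09 0; 1 -0.002 -0.001 0.09 0; 1 -0.002 -0.001 0.09 0"
  force: 25

```text
t: 3.8
tool_pos: [0.6639, 0.0177, 0.1361]
ee_rot: [0.392, 3.117, 0.0]
force: [0.6, 0.2, 0.3]
width: 0.0466
grasp_force: 0.0
```

```bash
python3 -c "
from plan import *
s=arm.get_state();print(s['t'],s['tool_pos'],s['width'],s['grasp_force'],s['force'],yaw(s),tcp(.468),shift(tcp(.468)).round(4))"
```

```text
3.8 [0.66392233 0.01766108 0.13605872] 0.04657565261459418 0.0 [0.61876489 0.22438966 0.26237297] -0.24989409860113418 [0.66418762 0.01869762 0.13560879] [-0.      0.0011  0.0005]
```

>>> play_rows:
  increments: "1 0 0 0 0; 1 0 0 0 0; 1 0 0 0 0"

```text
t: 4.18
tool_pos: [0.6639, 0.0177, 0.136]
ee_rot: [-0.391, -3.117, -0.0]
force: [-1.3, 0.2, 0.4]
width: 0.0165
grasp_force: 0.0
```

```bash
python3 - <<'E'
from plan import *
s=arm.get_state();print(s['t'],s['tool_pos'],s['width'],s['grasp_force'],s['force'],s['moment'],yaw(s))
d=snap("wrist");b=snap("side")
save(dict(image=np.hstack([cv2.resize(d["image"][100:300,140:370],(440,383)),cv2.resize(b["image"][140:250,175:275],(348,383))])),"w2.png")
E
```

```text
4.175 [0.66390159 0.01768602 0.1359978 ] 0.016494110705032993 0.0 [-1.28282866  0.21232936  0.37838685] [ 0.00180979 -0.0030619  -0.01310984] -0.2497700642221019
```

View pics/w2.png

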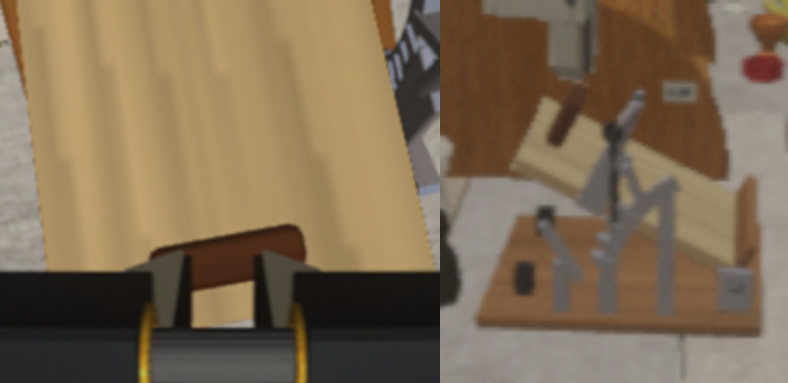

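```bash
python3 - <<'E'
from plan import *
s=arm.get_state();d=snap("wrist");b=snap("side");T=s['tool_pos']
print("TCP in wrist, side",proj(d,[T]),proj(b,[T]),"gp",proj(b,[T+[0,0,.0188]]))
bc=[grasp(.468,z,.165) for z in(.053,.012)];print("bar top/bottom",np.round(bc,3).tolist(),"side",proj(b,bc).round(1).tolist(),"wrist",proj(d,bc).round(1).tolist())
C=pts(d,np.c_[np.tile(np.arange(512),384),np.repeat(np.arange(384),512)]).reshape(384,512,3)
# crop coords: fingers (175,285),(272,275) bar (230,262)
for x,y in((175,285),(272,285),(228,265),(228,245)): u,v=int(140+x*230/440),int(100+y*200/383);print((u,v),C[v,u].round(4),d["image"][v,u])
Cs=pts(b,[[211,158],[212,161],[213,155]]);print("side finger",Cs.round(4).tolist())
print(np.array(d["mount"]).round(3).tolist())
E
```

```text
TCP in wrist, side [[256.52502791 227.56000526]] [[213.52165917 172.8743208 ]] gp [[213.43843296 166.15748879]]
bar top/bottom [[0.66, 0.019, 0.156], [0.679, 0.018, 0.119]] side [[214.8, 166.0], [208.1, 178.8]] wrist [[257.0, 234.0], [262.1, 237.8]]
(231, 248) [0.6276 0.0194 0.2417] [24 21 16]
(282, 248) [0.6305 0.0335 0.2429] [21 18 15]
(259, 238) [0.6623 0.0195 0.157 ] [71 40 23]
(259, 227) [0.6573 0.0208 0.1531] [69 40 22]
side finger [[0.6687, 0.0349, 0.1824], [0.6669, 0.0258, 0.1715], [0.663, 0.0401, 0.192]]
[[-0.0, -0.961, -0.278, 0.075], [1.0, 0.0, -0.001, -0.0], [0.001, -0.278, 0.961, -0.19], [0.0, 0.0, 0.0, 1.0]]
```

>>> play_rows:
  increments: "-0.1 0 0 0 0; -0.1 0 0 0 0; -0.1 0 0 0 0; -0.1 0 0 0 0"

```text
t: 4.88
tool_pos: [0.6639, 0.0177, 0.136]
ee_rot: [0.391, 3.117, 0.0]
force: [0.2, 0.3, 0.6]
width: 0.0372
grasp_force: 0.0
```

```bash
python3 - <<'E'
from plan import *
s=arm.get_state();d=snap("wrist");b=snap("side");a=snap("scene");T=s['tool_pos'];print(s['t'],T,s['width'],s['force'])
RT=R.from_rotvec(s["ee_rot"]).as_matrix()
UV=np.c_[np.tile(np.arange(512),384),np.repeat(np.arange(384),512)]
for nm,dd in(("w",d),("s",b),("a",a)):
    C=pts(dd,UV);im=dd["image"].reshape(-1,3).astype(int)
    t=(C-T)@RT; m=(abs(t[:,0])<.03)&(abs(t[:,1])<.08)&(t[:,2]>-.1)&(t[:,2]<.03)&(np.ptp(im,axis=1)<45)&(C[:,2]>.13)
    q=t[m];print(nm,len(q))
    for sg in(1,-1):
        z=q[q[:,1]*sg>.005]
        if len(z):
            o=z[np.argsort(-z[:,2])][:6];print(sg,len(z),o.round(3).tolist())
w=cv2.resize(d["image"],(512,384))[100:384];sb=cv2.resize(b["image"][100:200,160:260],(284,284))
save(dict(image=np.hstack([w,sb])),"w3.png")
E
```

```text
4.875 [0.66390278 0.01770069 0.13602403] 0.037165788047516655 [0.20099237 0.26948318 0.62538062]
w 4566
1 2248 [[-0.011, 0.011, -0.001], [-0.01, 0.018, -0.002], [-0.01, 0.014, -0.003], [-0.009, 0.017, -0.004], [-0.008, 0.021, -0.005], [-0.01, 0.006, -0.006]]
-1 2212 [[-0.014, -0.01, -0.004], [-0.015, -0.013, -0.005], [-0.013, -0.007, -0.005], [-0.013, -0.01, -0.006], [-0.011, -0.007, -0.009], [-0.012, -0.011, -0.009]]
s 377
1 246 [[-0.009, 0.028, 0.006], [-0.011, 0.029, 0.006], [-0.006, 0.028, 0.006], [-0.001, 0.026, 0.006], [-0.012, 0.025, 0.004], [-0.001, 0.025, 0.003]]
-1 126 [[0.005, -0.006, -0.018], [0.003, -0.013, -0.018], [-0.001, -0.017, -0.019], [0.001, -0.018, -0.02], [0.002, -0.006, -0.02], [0.008, -0.023, -0.033]]
a 349
1 172 [[-0.001, 0.007, 0.005], [0.002, 0.008, 0.004], [0.004, 0.015, 0.004], [0.004, 0.01, 0.002], [0.004, 0.015, 0.001], [0.003, 0.007, 0.001]]
-1 162 [[-0.014, -0.018, 0.006], [-0.009, -0.022, 0.005], [-0.004, -0.019, 0.005], [-0.002, -0.007, 0.004], [-0.015, -0.023, 0.004], [-0.007, -0.019, 0.003]]
```

View pics/w3.png

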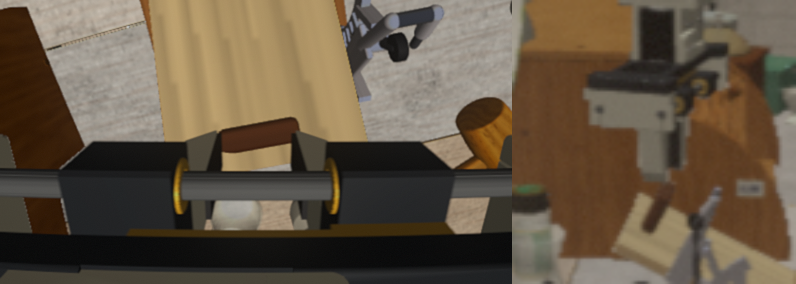

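The fingertips show in the side view at about (211,163), just above the bar top at (215,166). I predicted (213,173), so the real tips sit higher than I assumed. I'll measure them along the pixel columns.

```bash
python3 - <<'E'
from plan import *
s=arm.get_state();b=snap("side");a=snap("scene");T=s['tool_pos'];RT=R.from_rotvec(s["ee_rot"]).as_matrix();print(s['width'])
for u in(208,211,214):
    uv=[[u,v] for v in range(140,176,2)];P=pts(b,uv)
    print(u,[(v,*p.round(3),tuple(b["image"][v,u])) for (u,v),p in zip(uv,P)] if u==211 else [(v,*p.round(3)) for (u,v),p in zip(uv,P)])
u0=proj(a,[T,T+[0,0,.019],T+[0,0,.066]]);print("scene proj",u0.round(1).tolist())
u=int(u0[0,0]);
for du in(-12,-6,0,6):
    uv=[[u+du,v] for v in range(130,180,3)];P=pts(a,uv);print(u+du,[(v,*p.round(3)) for (_,v),p in zip(uv,P)])
E
```

```text
0.04821046361058026
208 [(140, np.float64(0.669), np.float64(0.106), np.float64(0.248)), (142, np.float64(0.669), np.float64(0.107), np.float64(0.243)), (144, np.float64(0.669), np.float64(0.109), np.float64(0.239)), (146, np.float64(0.674), np.float64(0.061), np.float64(0.221)), (148, np.float64(0.674), np.float64(0.06), np.float64(0.216)), (150, np.float64(0.674), np.float64(0.061), np.float64(0.211)), (152, np.float64(0.674), np.float64(0.059), np.float64(0.205)), (154, np.float64(0.674), np.float64(0.055), np.float64(0.199)), (156, np.float64(0.674), np.float64(0.057), np.float64(0.194)), (158, np.float64(0.675), np.float64(0.056), np.float64(0.189)), (160, np.float64(0.675), np.float64(0.056), np.float64(0.183)), (162, np.float64(0.675), np.float64(0.055), np.float64(0.178)), (164, np.float64(0.676), np.float64(0.045), np.float64(0.169)), (166, np.float64(0.696), np.float64(-0.183), np.float64(0.09)), (168, np.float64(0.696), np.float64(-0.186), np.float64(0.082)), (170, np.float64(0.684), np.float64(-0.044), np.float64(0.123)), (172, np.float64(0.677), np.float64(0.031), np.flo
[... 6942 characters left out ...]
float64(0.61), np.float64(-0.048), np.float64(0.257)), (151, np.float64(0.607), np.float64(-0.051), np.float64(0.251)), (154, np.float64(0.607), np.float64(-0.052), np.float64(0.243)), (157, np.float64(0.641), np.float64(-0.022), np.float64(0.211)), (160, np.float64(0.646), np.float64(-0.018), np.float64(0.199)), (163, np.float64(0.644), np.float64(-0.02), np.float64(0.191)), (166, np.float64(0.644), np.float64(-0.021), np.float64(0.183)), (169, np.float64(0.841), np.float64(0.155), np.float64(0.028)), (172, np.float64(0.663), np.float64(-0.005), np.float64(0.151)), (175, np.float64(0.664), np.float64(-0.004), np.float64(0.14)), (178, np.float64(0.665), np.float64(-0.004), np.float64(0.13))]
```

Both cameras put the tips at z ≈ 0.168 and the body underside at 0.235. Those are 66 mm apart, as the gripper dimensions require, so the real tips lie about 32 mm behind the reported TCP. I'll open, go 32 mm lower and check from the side before closing.

>>> play_rows:
  increments: "-1 0 0 0 0; -1 0 0 0 0; -1 0 0 0 0; -1 0 0 0 0; -1 0 0 0.01 0; -1 0 0 0.02 0; -1 0 0 0.032 0; -1 0 0 0.032 0"
  force: 25

```text
t: 6.12
tool_pos: [0.663, 0.0178, 0.1022]
ee_rot: [-0.391, -3.114, 0.0]
force: [0.5, -0.3, 0.2]
width: 0.0917
grasp_force: 0.0
```

```bash
python3 - <<'E'
from plan import *
s=arm.get_state();b=snap("side");T=s['tool_pos'];print(s['t'],s['width'],T,s['force'])
for u in(207,210):
    uv=[[u,v] for v in range(150,186,2)];P=pts(b,uv);print(u,[(v,*p.round(3).tolist()) for (_,v),p in zip(uv,P)])
save(dict(image=cv2.resize(b["image"][120:220,160:290],(780,600))),"s4.png")
E
```

```text
6.125 0.09169381509678252 [0.6629552  0.01775901 0.10220236] [ 0.46112782 -0.30337926  0.16428543]
207 [(150, 0.672, 0.113, 0.225), (152, 0.672, 0.106, 0.218), (154, 0.672, 0.105, 0.213), (156, 0.673, 0.105, 0.208), (158, 0.673, 0.104, 0.203), (160, 0.674, 0.086, 0.193), (162, 0.675, 0.085, 0.187), (164, 0.675, 0.081, 0.181), (166, 0.675, 0.083, 0.176), (168, 0.675, 0.083, 0.171), (170, 0.675, 0.082, 0.165), (172, 0.675, 0.082, 0.16), (174, 0.676, 0.08, 0.154), (176, 0.676, 0.081, 0.149), (178, 0.676, 0.075, 0.142), (180, 0.679, 0.044, 0.125), (182, 0.679, 0.047, 0.121), (184, 0.679, 0.054, 0.118)]
210 [(150, 0.665, 0.114, 0.226), (152, 0.665, 0.108, 0.219), (154, 0.665, 0.107, 0.214), (156, 0.665, 0.106, 0.209), (158, 0.665, 0.108, 0.204), (160, 0.668, 0.073, 0.189), (162, 0.668, 0.077, 0.185), (164, 0.668, 0.075, 0.179), (166, 0.668, 0.079, 0.175), (168, 0.668, 0.076, 0.169), (170, 0.668, 0.079, 0.165), (172, 0.668, 0.077, 0.159), (174, 0.668, 0.076, 0.153), (176, 0.668, 0.077, 0.148), (178, 0.669, 0.077, 0.143), (180, 0.673, 0.022, 0.117), (182, 0.672, 0.035, 0.116), (184, 0.672, 0.042, 0.113)]
```

View pics/s4.png

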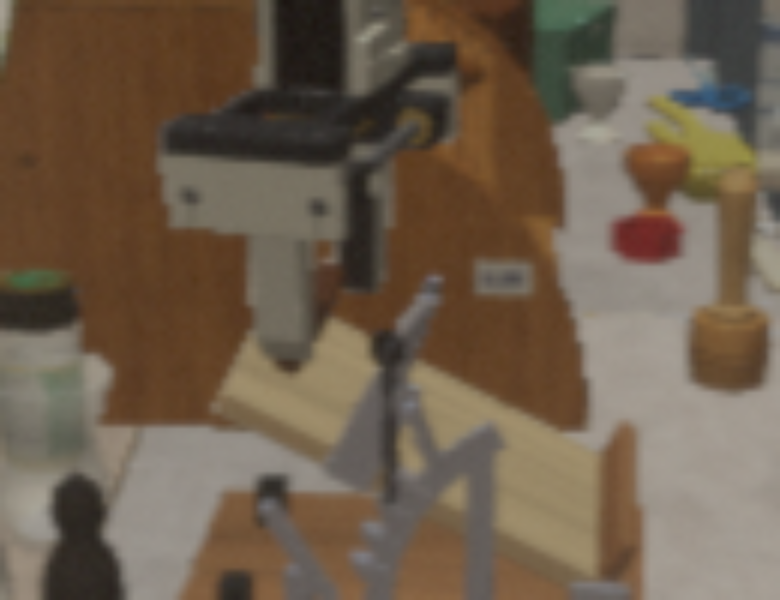

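The side view shows the tips beside the bar, at (290,365) in the crop, at z ≈ 0.138 and above the board face. Now closing.

>>> play_rows:
  increments: "0.1 0 0 0 0; 0.1 0 0 0 0; 0.1 0 0 0 0; 0.1 0 0 0 0; 0.1 0 0 0 0; 0.3 0 0 0 0; 0.3 0 0 0 0; 0.5 0 0 0 0; 1 0 0 0 0; 1 0 0 0 0"
  force: 25

```text
t: 7.42
tool_pos: [0.6644, 0.0195, 0.1042]
ee_rot: [0.39, 3.116, 0.004]
force: [0.6, 5.5, -0.7]
width: 0.0492
grasp_force: 24.9
```

```bash
cat > st.py <<'E'
from plan import *
import sys
s=arm.get_state();T=s['tool_pos'];g=T+[0,0,.032+.0188];r=g-HX
print("t",s['t'],"tcp",T.round(4),"w",s['width'].round(4),"gf",round(s['grasp_force'],1),"F",s['force'].round(1),"M",s['moment'].round(2),"yaw",round(yaw(s),3),"th",round(np.arctan2(r[2],r@ex)-np.arctan2(GZ,.168),3),"rad",round(np.hypot(r[2],r@ex),4))
for th in map(float,sys.argv[1:]): print(th,shift(tcp(th)-[0,0,.032]).round(4))
E
python3 st.py .468 .55 .65 .72 .79
```

```text
Traceback (most recent call last):
  File "st.py", line 4, in <module>
    print("t",s['t'],"tcp",T.round(4),"w",s['width'].round(4),"gf",round(s['grasp_force'],1),"F",s['force'].round(1),"M",s['moment'].round(2),"yaw",round(yaw(s),3),"th",round(np.arctan2(r[2],r@ex)-np.arctan2(GZ,.168),3),"rad",round(np.hypot(r[2],r@ex),4))
                                          ^^^^^^^^^^^^^^^^
AttributeError: 'float' object has no attribute 'round'
```

```bash
sed -i "s/s\['width'\].round(4)/round(s['width'],4)/; s/^for th.*/t0=float(sys.argv[1]) if sys.argv[1:] else 0\nM=R.from_euler('zx',[YT,np.pi]).as_matrix();M=M if M[:,1]@R.from_rotvec(s['ee_rot']).as_matrix()[:,1]>0 else M@np.diag([-1,-1,1])\nfor th in map(float,sys.argv[2:]): print(th,(M.T@(tcp(th)-tcp(t0))).round(4))/" st.py; python3 st.py .468 .5 .55 .6 .65 .7 .75 .8
```

```text
t 7.425 tcp [0.6644 0.0195 0.1042] w 0.0492 gf 24.9 F [ 0.6  5.5 -0.7] M [ 1.09 -0.31  0.15] yaw -0.249 th 0.47 rad 0.1758
0.5 [ 0.0037  0.0012 -0.004 ]
0.55 [ 0.0098  0.0031 -0.01  ]
0.6 [ 0.0162  0.0051 -0.0157]
0.65 [ 0.0228  0.0072 -0.0211]
0.7 [ 0.0297  0.0093 -0.0261]
0.75 [ 0.0368  0.0116 -0.0307]
0.8 [ 0.0441  0.0139 -0.0349]
```

```bash
sed -i "s/'zx'/'ZX'/" st.py; python3 st.py .468 .5 .55 .6 .65 .7 .75 .8
```

```text
t 7.425 tcp [0.6644 0.0195 0.1042] w 0.0492 gf 24.9 F [ 0.6  5.5 -0.7] M [ 1.09 -0.31  0.15] yaw -0.249 th 0.47 rad 0.1758
0.5 [ 0.0038 -0.0008 -0.004 ]
0.55 [ 0.0101 -0.002  -0.01  ]
0.6 [ 0.0166 -0.0033 -0.0157]
0.65 [ 0.0234 -0.0046 -0.0211]
0.7 [ 0.0305 -0.006  -0.0261]
0.75 [ 0.0378 -0.0075 -0.0307]
0.8 [ 0.0453 -0.009  -0.0349]
```

>>> play_rows:
  increments: "1 0.001 0.001 -0.001 0; 1 0.0038 0.001 -0.004 0; 1 0.007 0 -0.007 0; 1 0.0101 0 -0.01 0; 1 0.0133 -0.001 -0.0128 0; 1 0.0166 -0.0013 -0.0157 0; 1 0.0166 -0.0013 -0.0157 0"

```text
t: 8.3
tool_pos: [0.6479, 0.0206, 0.1206]
ee_rot: [0.391, 3.115, 0.001]
force: [3.6, 2.2, 0.1]
width: 0.0493
grasp_force: 24.5
```

```bash
python3 st.py .6 .65 .7 .75 .78 .8
```

```text
t 8.3 tcp [0.6479 0.0206 0.1206] w 0.0493 gf 24.5 F [3.6 2.2 0.1] M [ 1.13 -1.19  0.19] yaw -0.25 th 0.602 rad 0.1766
0.65 [ 0.0068 -0.0013 -0.0053]
0.7 [ 0.0139 -0.0027 -0.0103]
0.75 [ 0.0212 -0.0042 -0.015 ]
0.78 [ 0.0257 -0.0051 -0.0176]
0.8 [ 0.0287 -0.0057 -0.0192]
```

```bash
cat > ba.py <<'E'
from plan import *
# board angle by plane fit on pale plywood points in scene view cloud
d=snap("scene");C=pts(d,np.c_[np.tile(np.arange(512),384),np.repeat(np.arange(384),512)]);H=cv2.cvtColor(d["image"],cv2.COLOR_RGB2HSV).reshape(-1,3)
r=C-HX;x=r@ex;y=r@np.array([-ex[1],ex[0],0]);m=(x>.02)&(x<.19)&(abs(y)<.06)&(r[:,2]>0)&(r[:,2]<.16)&(H[:,2]>150)&(H[:,1]>50)
z=r[m,2];x=x[m];k=np.ones(len(x),bool)
for _ in range(4):
    p=np.polyfit(x[k],z[k],1);e=z-np.polyval(p,x);k=abs(e)<.004
print("board angle",round(np.arctan(p[0]),3),"n",k.sum(),"normal offset",round(p[1]*np.cos(np.arctan(p[0])),4))
E
python3 ba.py
```

```text
board angle 0.602 n 1473 normal offset 0.0125
```

Grip tracking and vision agree at 0.602. Now lifting past the top notch to about 0.79.

>>> play_rows:
  increments: "1 0.0034 -0.0007 -0.0027 0; 1 0.0068 -0.0013 -0.0053 0; 1 0.0103 -0.002 -0.0079 0; 1 0.0139 -0.0027 -0.0103 0; 1 0.0175 -0.0034 -0.0127 0; 1 0.0212 -0.0042 -0.015 0; 1 0.0242 -0.0048 -0.0167 0; 1 0.0272 -0.0054 -0.0184 0; 1 0.0272 -0.0054 -0.0184 0"

```text
t: 9.48
tool_pos: [0.6206, 0.0223, 0.139]
ee_rot: [0.39, 3.115, 0.001]
force: [5.5, 2.9, 1.9]
width: 0.0495
grasp_force: 24.8
```

```bash
python3 st.py .79 .8 .81 .82; python3 ba.py; python3 - <<'E'
from plan import *
b=snap("side");save(dict(image=cv2.resize(b["image"][120:240,170:290],(600,600))),"s5.png")
E
```

```text
t 9.475 tcp [0.6206 0.0223 0.139 ] w 0.0495 gf 24.8 F [5.5 2.9 1.9] M [ 1.25 -1.22  0.36] yaw -0.249 th 0.789 rad 0.1769
0.8 [ 0.0015 -0.0003 -0.0008]
0.81 [ 0.003  -0.0006 -0.0016]
0.82 [ 0.0046 -0.0009 -0.0024]
board angle 0.789 n 1344 normal offset 0.0128
```

View pics/s5.png

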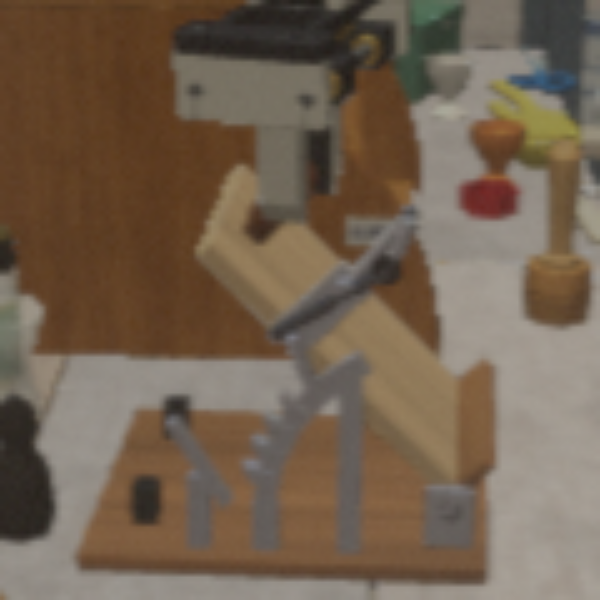

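The catch is out: the lever now lies along the ear, from (275,330) to (390,265) in the crop. Now lowering.

```bash
python3 st.py .79 .765 .73 .695 .66 .625 .59 .555 .52 .485 .45; echo; python3 st.py .45 .42 .39 .36 .33 .3 .28 .26 .24 .22 .2
```

```text
t 9.575 tcp [0.6207 0.0223 0.139 ] w 0.0498 gf 24.8 F [5.  2.9 2.9] M [ 1.23 -1.24  0.38] yaw -0.249 th 0.788 rad 0.1769
0.765 [-0.0038  0.0007  0.0021]
0.73 [-0.0089  0.0018  0.0052]
0.695 [-0.014   0.0028  0.0085]
0.66 [-0.019   0.0037  0.012 ]
0.625 [-0.0238  0.0047  0.0157]
0.59 [-0.0285  0.0056  0.0195]
0.555 [-0.0331  0.0065  0.0235]
0.52 [-0.0375  0.0074  0.0277]
0.485 [-0.0418  0.0083  0.032 ]
0.45 [-0.0459  0.0091  0.0364]

t 9.575 tcp [0.6207 0.0223 0.139 ] w 0.0498 gf 24.8 F [5.  2.9 2.9] M [ 1.23 -1.24  0.38] yaw -0.249 th 0.788 rad 0.1769
0.42 [-0.0034  0.0007  0.0039]
0.39 [-0.0067  0.0013  0.008 ]
0.36 [-0.0099  0.002   0.0121]
0.33 [-0.013   0.0026  0.0164]
0.3 [-0.0159  0.0031  0.0207]
0.28 [-0.0178  0.0035  0.0236]
0.26 [-0.0196  0.0039  0.0266]
0.24 [-0.0214  0.0042  0.0296]
0.22 [-0.0231  0.0046  0.0326]
0.2 [-0.0247  0.0049  0.0357]
```

>>> play_rows:
  increments: "1 -0.0038 0.0007 0.0021 0; 1 -0.0089 0.0018 0.0052 0; 1 -0.014 0.0028 0.0085 0; 1 -0.019 0.0037 0.012 0; 1 -0.0238 0.0047 0.0157 0; 1 -0.0285 0.0056 0.0195 0; 1 -0.0331 0.0065 0.0235 0; 1 -0.0375 0.0074 0.0277 0; 1 -0.0418 0.0083 0.032 0; 1 -0.0459 0.0091 0.0364 0"

```text
t: 10.82
tool_pos: [0.6646, 0.0199, 0.1]
ee_rot: [-0.39, -3.112, 0.001]
force: [-0.8, 5.4, -1.2]
width: 0.049
grasp_force: 25.4
```

```bash
python3 st.py; python3 ba.py
```

```text
t 10.825 tcp [0.6646 0.0199 0.1   ] w 0.049 gf 25.4 F [-0.8  5.4 -1.2] M [0.49 0.54 0.41] yaw -0.249 th 0.451 rad 0.1731
board angle 0.437 n 1490 normal offset 0.0127
```

>>> play_rows:
  increments: "1 -0.0034 0.0007 0.0039 0; 1 -0.0067 0.0013 0.008 0; 1 -0.0099 0.002 0.0121 0; 1 -0.013 0.0026 0.0164 0; 1 -0.0159 0.0031 0.0207 0; 1 -0.0178 0.0035 0.0236 0; 1 -0.0196 0.0039 0.0266 0; 1 -0.0214 0.0042 0.0296 0; 1 -0.0231 0.0046 0.0326 0; 1 -0.0247 0.0049 0.0357 0"

```text
t: 12.12
tool_pos: [0.6883, 0.0184, 0.0634]
ee_rot: [-0.39, -3.108, 0.001]
force: [-5.7, 3.4, -2.6]
width: 0.0484
grasp_force: 24.8
```

```bash
python3 st.py .2 .18 .15 .12 .09 .06 .04 .02 0 -.02; python3 ba.py; python3 - <<'E'
from plan import *
b=snap("side");save(dict(image=cv2.resize(b["image"][120:240,170:290],(600,600))),"s6.png")
E
```

```text
t 12.125 tcp [0.6883 0.0184 0.0634] w 0.0484 gf 24.8 F [-5.7  3.4 -2.6] M [0.59 1.   0.06] yaw -0.25 th 0.198 rad 0.1714
0.18 [-0.0016  0.0003  0.0031]
0.15 [-0.0038  0.0008  0.0078]
0.12 [-0.006   0.0012  0.0126]
0.09 [-0.008   0.0016  0.0175]
0.06 [-0.0098  0.0019  0.0224]
0.04 [-0.0109  0.0022  0.0257]
0.02 [-0.012   0.0024  0.029 ]
0.0 [-0.013   0.0026  0.0324]
-0.02 [-0.014   0.0028  0.0357]
board angle 0.179 n 1367 normal offset 0.0125
```

View pics/s6.png

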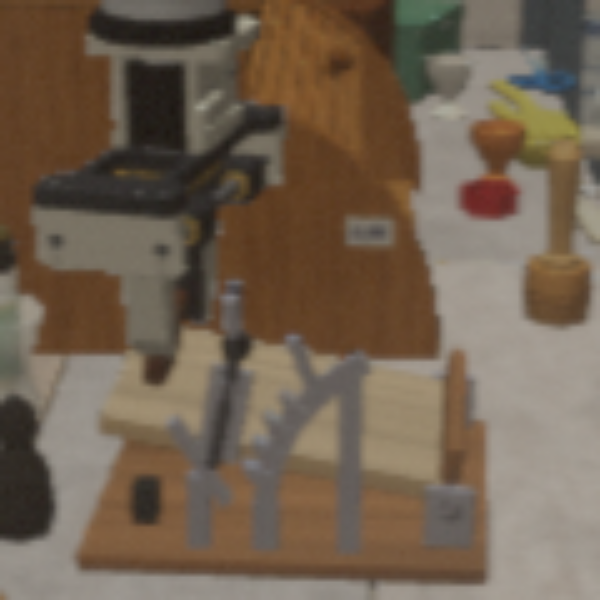

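The board is at 0.18 and the catch is meeting the reset post at (215,470). The pillar top at (232,285) is clear of the gripper body edge at (183,270). Continuing down slowly.

>>> play_rows:
  increments: "1 -0.0008 0.0002 0.0015 0; 1 -0.0016 0.0003 0.0031 0; 1 -0.0027 0.0005 0.0055 0; 1 -0.0038 0.0008 0.0078 0; 1 -0.0049 0.001 0.0102 0; 1 -0.006 0.0012 0.0126 0; 1 -0.007 0.0014 0.015 0; 1 -0.008 0.0016 0.0175 0; 1 -0.008 0.0016 0.0175 0"

```text
t: 13.35
tool_pos: [0.6961, 0.0179, 0.0455]
ee_rot: [-0.391, -3.107, 0.001]
force: [-4.5, 4.0, -3.3]
width: 0.0483
grasp_force: 24.9
```

```bash
python3 st.py .09 .06 .04 .02 0; python3 ba.py; cat > cl.py <<'E'
from plan import *
# clearance: points of ear pillar vs body, in tool frame (x = tool x)
s=arm.get_state();b=snap("side");C=pts(b,np.c_[np.tile(np.arange(512),384),np.repeat(np.arange(384),512)])
t=(C-s['tool_pos']-[0,0,.032])@R.from_rotvec(s["ee_rot"]).as_matrix()
m=(t[:,1]>.055)&(t[:,1]<.11)&(t[:,2]>-.09)&(t[:,2]<-.03)&(abs(t[:,0])<.09)
for z in np.arange(-.09,-.03,.006):
    k=m&(t[:,2]>=z)&(t[:,2]<z+.006)
    if k.any():
        h,_=np.histogram(t[k,0],np.arange(-.06,.091,.01));print(round(z,3),h)
E
python3 cl.py
```

```text
t 13.35 tcp [0.6961 0.0179 0.0455] w 0.0483 gf 24.9 F [-4.5  4.  -3.3] M [0.4  1.03 0.05] yaw -0.25 th 0.084 rad 0.171
0.06 [-0.0018  0.0004  0.0049]
0.04 [-0.003   0.0006  0.0082]
0.02 [-0.0041  0.0008  0.0115]
0.0 [-0.0051  0.001   0.0149]
board angle 0.065 n 1291 normal offset 0.0125
-0.09 [ 0  0  3  6  7  5  8  6 10 11  0  0  0  0  0]
-0.084 [ 0  0 10  9  9 11  8  8 12 10  0  0  0  0  0]
-0.078 [ 0  0  7  7  9  7  8 11 10  9  0  0  0  0  0]
-0.072 [0 0 6 6 8 8 8 9 9 5 0 0 0 0 0]
-0.066 [ 0  0  0  0  0  0  0  0  0  0  1 14  0  0  0]
-0.06 [0 0 0 0 0 0 0 0 0 0 1 7 0 0 0]
-0.054 [ 0  0  0  0  0  0  0  0  0  0  2 11  0  0  0]
-0.048 [0 0 0 0 0 0 0 0 0 0 3 9 0 0 0]
-0.042 [0 0 0 0 0 0 0 0 0 0 9 6 0 0 0]
-0.036 [ 0  0  0  0  0  0  0  0  0  1 10  7  0  0  0]
```

>>> play_rows:
  increments: "1 -0.0009 0.0002 0.0024 0; 1 -0.0018 0.0004 0.0049 0; 1 -0.0024 0.0005 0.0066 0; 1 -0.003 0.0006 0.0082 0; 1 -0.0035 0.0007 0.01 0; 1 -0.0041 0.0008 0.0115 0; 1 -0.0041 0.0008 0.0115 0"

```text
t: 14.32
tool_pos: [0.6998, 0.0175, 0.0345]
ee_rot: [-0.39, -3.106, 0.002]
force: [-6.3, 3.5, -1.2]
width: 0.0484
grasp_force: 25.0
```

```bash
python3 st.py .02 0 -.01; python3 ba.py;python3 cl.py; python3 - <<'E'
from plan import *
b=snap("side");save(dict(image=cv2.resize(b["image"][120:240,170:290],(600,600))),"s7.png")
E
```

```text
t 14.325 tcp [0.6998 0.0175 0.0345] w 0.0484 gf 25.0 F [-6.3  3.5 -1.2] M [0.33 1.45 0.1 ] yaw -0.25 th 0.016 rad 0.1708
0.0 [-0.001   0.0002  0.0033]
-0.01 [-0.0015  0.0003  0.005 ]
board angle -0.001 n 1188 normal offset 0.0122
-0.09 [ 0  0  5  9  4  5  6  3 12  9  0  0  0  0  0]
-0.084 [ 0  0  6  9 12  9  6 13 10 10  0  0  0  0  0]
-0.078 [ 0  0  7  7  7  9 11  7  9 10  0  0  0  0  0]
-0.072 [ 0  0  6 10  6  8  7  8  9  7  1  2  0  0  0]
-0.066 [0 0 0 0 0 0 0 0 0 0 8 9 0 0 0]
-0.06 [0 0 0 0 0 0 0 0 0 0 3 5 0 0 0]
-0.054 [0 0 0 0 0 0 0 0 0 0 7 5 0 0 0]
-0.048 [0 0 0 0 0 0 0 0 0 0 7 8 0 0 0]
-0.042 [ 0  0  0  0  0  0  0  0  0  2 10  5  0  0  0]
-0.036 [0 0 0 0 0 0 0 0 0 3 9 6 0 0 1]
```

View pics/s7.png

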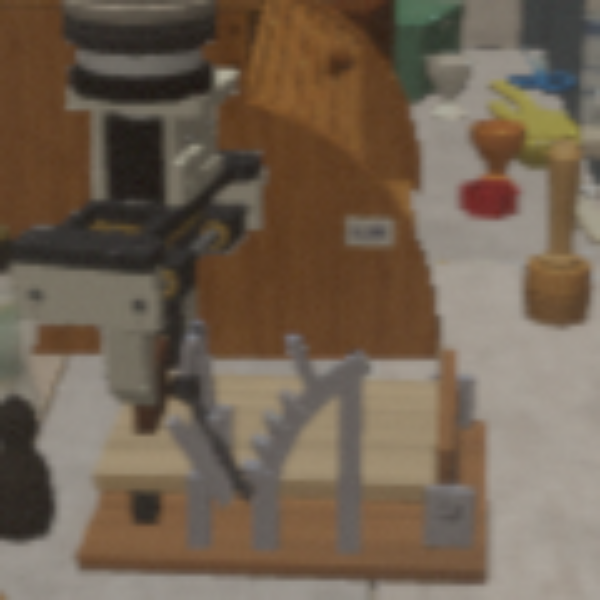

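The board is level and the catch lever, (180,380)–(245,495), has its tip against the teeth, so it is in. I'll press lightly to make sure the board is fully down.

>>> play_rows:
  increments: "1 -0.0005 0 0.001 0; 1 -0.0005 0 0.002 0; 1 -0.0005 0 0.002 0"

```text
t: 14.85
tool_pos: [0.6999, 0.0175, 0.0343]
ee_rot: [-0.39, -3.106, 0.002]
force: [-11.9, 4.0, 9.2]
width: 0.0486
grasp_force: 25.0
```

```bash
python3 st.py 0 .03 .06 .09 .12 .15 .18 .2 .21 .22 .24; python3 ba.py
```

```text
t 14.85 tcp [0.6999 0.0175 0.0343] w 0.0486 gf 25.0 F [-11.9   4.    9.2] M [0.48 2.29 0.02] yaw -0.25 th 0.014 rad 0.1709
0.03 [ 0.0015 -0.0003 -0.005 ]
0.06 [ 0.0032 -0.0006 -0.01  ]
0.09 [ 0.0051 -0.001  -0.0149]
0.12 [ 0.0071 -0.0014 -0.0198]
0.15 [ 0.0092 -0.0018 -0.0245]
0.18 [ 0.0114 -0.0023 -0.0293]
0.2 [ 0.013  -0.0026 -0.0324]
0.21 [ 0.0138 -0.0027 -0.0339]
0.22 [ 0.0147 -0.0029 -0.0355]
0.24 [ 0.0164 -0.0032 -0.0385]
board angle -0.004 n 1174 normal offset 0.0126
```

>>> play_rows:
  increments: "1 0.001 0 -0.003 0; 1 0.0025 -0.0003 -0.007 0; 1 0.0042 -0.0006 -0.012 0; 1 0.0061 -0.001 -0.0169 0; 1 0.0081 -0.0014 -0.0218 0; 1 0.0102 -0.0018 -0.0265 0; 1 0.0124 -0.0023 -0.0313 0; 1 0.014 -0.0026 -0.0344 0; 1 0.0157 -0.0029 -0.0375 0; 1 0.0157 -0.0029 -0.0375 0"

```text
t: 16.15
tool_pos: [0.6866, 0.0182, 0.0712]
ee_rot: [-0.392, -3.112, 0.001]
force: [-4.7, 0.7, -7.7]
width: 0.0483
grasp_force: 25.1
```

```bash
python3 st.py .24 .25 .26 .19; python3 ba.py
```

```text
t 16.15 tcp [0.6866 0.0182 0.0712] w 0.0483 gf 25.1 F [-4.7  0.7 -7.7] M [ 0.74  0.63 -0.01] yaw -0.25 th 0.242 rad 0.1737
0.25 [ 0.0009 -0.0002 -0.0015]
0.26 [ 0.0018 -0.0003 -0.003 ]
0.19 [-0.0042  0.0008  0.0077]
board angle 0.226 n 1413 normal offset 0.0125
```

>>> play_rows:
  increments: "1 0.0006 -0.0001 -0.001 0; 1 0.0014 -0.0002 -0.0022 0; 1 0.0014 -0.0002 -0.0022 0; 1 0.0005 0 -0.0005 0; 1 -0.0005 0.0001 0.001 0; 1 -0.0015 0.0003 0.0028 0; 1 -0.0024 0.0005 0.0045 0; 1 -0.003 0.0006 0.0056 0; 1 -0.003 0.0006 0.0056 0"

```text
t: 17.32
tool_pos: [0.6894, 0.018, 0.0656]
ee_rot: [-0.39, -3.112, 0.002]
force: [-6.7, 1.8, -5.5]
width: 0.0481
grasp_force: 24.8
```

```bash
python3 st.py; python3 ba.py
```

```text
t 17.325 tcp [0.6894 0.018  0.0656] w 0.0481 gf 24.8 F [-6.7  1.8 -5.5] M [0.22 1.37 0.17] yaw -0.249 th 0.206 rad 0.1734
board angle 0.191 n 1394 normal offset 0.0123
```

Just above 0.188, so lowering another 1–2 mm to see whether the catch takes the load.

>>> play_rows:
  increments: "1 -0.0003 0 0.0007 0; 1 -0.0006 0 0.0014 0; 1 -0.0009 0 0.002 0; 1 -0.0009 0 0.002 0"

```text
t: 17.88
tool_pos: [0.6899, 0.018, 0.0646]
ee_rot: [-0.39, -3.111, 0.002]
force: [-10.9, 1.9, -0.0]
width: 0.0486
grasp_force: 24.8
```

```bash
python3 st.py; python3 ba.py
```

```text
t 17.875 tcp [0.6899 0.018  0.0646] w 0.0486 gf 24.8 F [-10.9   1.9  -0. ] M [0.25 1.85 0.22] yaw -0.249 th 0.199 rad 0.1733
board angle 0.184 n 1393 normal offset 0.0123
```

>>> play_rows:
  increments: "1 -0.0002 0 0.0008 0; 1 -0.0002 0 0.0015 0; 1 -0.0002 0 0.0015 0"

```text
t: 18.3
tool_pos: [0.6901, 0.018, 0.0641]
ee_rot: [-0.389, -3.112, 0.002]
force: [-12.7, 2.4, 4.4]
width: 0.0484
grasp_force: 24.9
```

```bash
python3 st.py; python3 ba.py
```

```text
t 18.3 tcp [0.6901 0.018  0.0641] w 0.0484 gf 24.9 F [-12.7   2.4   4.4] M [0.22 2.28 0.16] yaw -0.249 th 0.196 rad 0.1733
board angle 0.182 n 1382 normal offset 0.0122
```

The catch takes the load: the force rises and the board hardly moves. Relieving the press, opening slowly, then retreating straight up.

>>> play_rows:
  increments: "1 0.001 -0.0005 -0.001 0; 0.2 0.001 -0.0005 -0.001 0; -0.1 0.001 -0.0005 -0.001 0; -0.4 0.001 -0.0005 -0.001 0; -0.8 0.001 -0.0005 -0.001 0; -0.8 0.001 -0.0005 -0.001 0; -0.8 0.001 -0.0005 -0.001 0; -0.8 0.001 -0.0005 -0.001 0"
  force: 10

```text
t: 19.35
tool_pos: [0.6916, 0.0177, 0.0644]
ee_rot: [0.391, 3.117, 0.0]
force: [-0.8, 0.8, 0.9]
width: 0.0825
grasp_force: 0.0
```

```bash
python3 st.py; python3 ba.py
```

```text
t 19.35 tcp [0.6916 0.0177 0.0644] w 0.0825 gf 0.0 F [-0.8  0.8  0.9] M [ 0.01 -0.01 -0.03] yaw -0.25 th 0.194 rad 0.1748
board angle 0.185 n 1398 normal offset 0.0125
```

The board stays at about 0.187 after letting go. Retreating upwards.

>>> play_rows:
  increments: "-0.8 0 0 -0.015 0; -0.8 0 0 -0.04 0; -0.8 0 0 -0.07 0; -0.8 0 0 -0.1 0; -0.8 0.03 0 -0.12 0; -0.8 0.06 0 -0.14 0; -0.8 0.06 0 -0.14 0; -0.8 0.06 0 -0.14 0"

```text
t: 20.4
tool_pos: [0.6339, 0.0324, 0.2049]
ee_rot: [0.391, 3.116, -0.0]
force: [0.4, -0.1, -1.1]
width: 0.0825
grasp_force: 0.0
```

```bash
python3 st.py; python3 ba.py; python3 - <<'E'
from plan import *
b=snap("side");save(dict(image=cv2.resize(b["image"][120:320,170:370],(600,600))),"s8.png")
E
```

```text
t 20.4 tcp [0.6339 0.0324 0.2049] w 0.0825 gf 0.0 F [ 0.4 -0.1 -1.1] M [-0.    0.07  0.01] yaw -0.25 th 0.871 rad 0.2417
board angle 0.186 n 1397 normal offset 0.0123
```

View pics/s8.png

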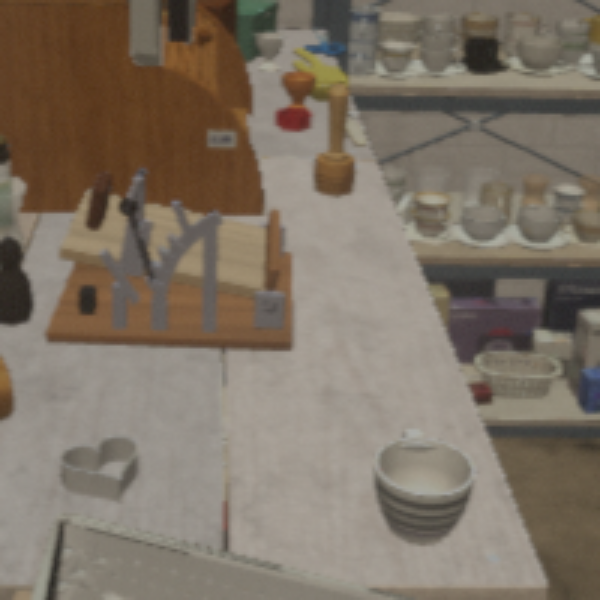

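The board rests on its lowest notch with the catch tip in the arc at (155,280). The gripper is clear, and the cup, cutter and masher are untouched. Handing in.

```bash
python3 -c "
from rig import arm
print(arm.finish_job())"
```

```text
the job is handed in; nothing more can be done
None
```

The job is handed in: I lifted the board past the top notch until the catch flipped out, lowered it by hand to fully down where the catch flipped back in, then raised it onto its lowest notch (about 0.186 rad measured) and let go, with the masher, cup and cutter left untouched.

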